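# Fetch a heat sink from under the riser with a reacher

### The job

A black finned heat sink has ended up under the low clear riser on the bench. Take the reacher by its handle and trigger, slide its open jaws in from the riser's open end that faces it, squeeze the trigger until the jaws hold the heat sink gently (its fins bend if squeezed with more than about 10 N; the jaw setting is unknown, so feel for the bite), and draw it straight out until it is at least 2 cm clear of the riser. Then let the trigger go, back the reacher off so that its jaws are well clear of the heat sink, and leave both standing on the bench; do not touch the heat sink with the gripper, push the riser, or disturb the three capacitors.

Things in the scene. Friction and masses are not known exactly. Their poses are not given: they have to be found in the camera images.
- riser: Low fixed tunnel of clear bent sheet, 210 (x) x 160 (y) x 53 mm; origin at the centre of its footprint. Roof underside 48 mm above the bench; 5 mm walls along both x sides with feet 4 mm high turned in, leaving 174 mm of bare bench between them. Both y ends are open; the +y end (y = +80 mm) faces the reacher.
- heat_sink_center (a point): Centre (11 mm up) of the loose black finned heat sink, 30 (x) x 40 (y) x 22 mm, about 50 g, standing on the bench under the riser. The jaws go on its two x faces, 30 mm apart. Its y axis points out of the riser's +y end, within 0.13 rad of the riser's y. Under 11 N a jaw is safe.
- reacher_grip (a point): Grip point of the reacher, 58 mm above its underside, midway between the handle (fixed, at +y) and trigger (at -y) while the trigger is free. x points along the shaft to the jaws, z up. Both are upright black plates 50 mm long (x), 8 mm thick, up to 88 mm high, 60 mm over their outer faces. Stands alone on a flat shoe, 0.34 kg, balanced near the grip; may be slid or lifted.
- reacher_jaws (a point): On the reacher's centre line (same axes), 140 mm ahead of the grip point, 11 mm up: the middle of the jaws, 34 mm long (x), 5 to 20 mm high. Trigger jaw face at y = -26 mm when free; handle jaw face at y = +26 mm less an unmeasured screw setting of 0 to 8 mm. Straight bars outside them reach y = +-47 mm, 22 mm up, and end 165 mm ahead of the grip point.
- trigger (a joint): Travel of trigger and its jaw together towards the handle, m: 0 free, 0.030 fully squeezed. Return spring: 6 N plus 0.3 N per mm. 4 to 6 mm is enough to hold and move the reacher with open jaws. The jaws meet the 30 mm heat sink at 14 to 22 mm, by the setting; then the sprung trigger jaw adds 3 N per mm (up to 7 mm) to the squeeze.
- spare_cap_0_center (a point): Centre (half-way up) of a black capacitor standing on end, 26 mm diameter, 35 mm high, loose: outside the riser, on the robot's side of it. Leave alone.
- spare_cap_1_center (a point): Centre (half-way up) of a black capacitor standing on end, 26 mm diameter, 35 mm high, loose: under the riser, behind the heat sink. Leave alone.
- spare_cap_2_center (a point): Centre (half-way up) of a black capacitor standing on end, 26 mm diameter, 35 mm high, loose: outside, beyond the riser's open end. Leave alone.

How it is judged:
By the outcome, as a careful person would: the job done as asked, in the order asked, and still so for the second after the job is handed in, with the robot touching nothing.
It also fails if it takes over 51 s, if anything falls off the work surface, if the arm or the gripper's body presses on something with over 40 N, if the wrist force passes 120 N, or if a joint passes its speed limit or range.

### The arm

A 7-joint arm with a two-finger parallel gripper is mounted at the origin on a cart in front of the work surface, level with it; the furniture and walls round the work are solid. World frame = base frame: x ahead of the robot, y to its left, z up, the work surface at z = 0. Lengths are in m, angles in rad, forces in N, time in s.
With the tool pointing down it reaches from about 0.425 to 0.925 m from the base axis. Payload 6.8 kg.
Tool frame: the origin (TCP) lies at the very end of the fingers, on their centre line; the grasp point (between the pads) lies 19 mm behind it; z points along the fingers, y is the line along which they close (so a half turn about z gives the same grasp; the last joint's range is limited). The gripper opens to 85 mm and grips with 20 to 120 N. Pads are 22 mm wide; open, the fingers measure 114 mm over their backs; the gripper's body (76 mm by 85 mm) begins 54 mm behind the grasp point. The pads swing forward as they close: fully open they stand 13 mm farther back than shut.
Start: joints at [1.14, 0.477, 0.022, 1.555, -0.011, 1.109, -0.083], TCP at [0.214, -0.64, 0.231] pointing down, gripper open.
Joint ranges: [-2.96, 2.96], [-0.34, 2.1], [-1.41, 1.46], [0.24, 2.44], [-1.37, 4.51], [0.17, 1.92], [-2.96, 2.96]. Speed limits (rad/s): [2.39, 2.39, 3.14, 3.14, 3.14, 3.14, 3.14].

### API

Orientations are given as a rotation vector (axis times angle).
In Python, from bench import get_obs, viewer, r gives the robot as it stands. The module is installed in compiled form; this text tells all that it offers.
- The arm moves only by the tool play_rows, never from a script. Its argument "commands" is a list that holds one entry, the list of rows, each a list of 5 numbers: the gripper's target within -1 to 1 (shut at 1, half-way at 0, fully open at -1), then the shift along the tool's x, y, z scaled (see below), then the turn about the tool's z scaled (see below). A call has 1 to 12 rows; each row is the pose to reach, as a shift and turn from the pose commanded when the call began, along the tool's axes at that moment; what a row does not reach only later rows make up. The controller multiplies each number of a shift by 0.2 m and each number of a turn by pi/2 rad. A row lasts 1/12 s, in which the tool goes at most 41.7 mm and 7.16 degrees, less where a joint would pass 70% of its speed; a pose out of reach is approached as far as the arm can. A call with a number of a shift or a turn outside -1 to 1 is refused whole. A call with a gripper value outside its range is refused whole. The fingers move at their own pace and stop on an object; "grip_force" is the grip in N (left out, the last holds). Time passes only in rows, so rows that repeat a pose let the fingers close. It gives the time, the measured TCP pose, the force, the opening and the grip force at its end, in the units of the state.
- get_obs(): the state, without advancing time (a new reading comes with each control period).
- viewer.grab_frame(name): name is "scene" or "top" or "wrist"; returns a dict with "pixels" (420x560x3 uint8, red, green, blue), "fovy" (degrees; the focal length in pixels is half the picture's height over the tangent of half this angle, whatever the lens; pixels are square), "cx", "cy" (the principal point, pixels), "distortion" ([k1, k2, p1, p2, k3] as OpenCV has them; the pictures are not rectified), "world_to_cam" (4x4, takes a point from world to camera coordinates); the wrist camera has in their place "hand_eye" (4x4, takes a point from camera to tool coordinates, whose origin is the TCP and whose axes are the flange's). Camera axes: x right, y up, looking along -z (the intrinsics and any distortion apply to the point x, -y, -z); pixel columns grow to the right and rows downward; lengths in m; the calibration is good to about 2 mm. A picture is of the moment at which its call begins: read the wrist's pose just before it. There is no depth.
- r.hand_in(): hands the job in; it is judged then, once.
Trained networks look in a picture, given as the dict that the camera call returned (one of the last four; its "shot" number tells which), for a name from the list of things; names that differ only in an ending like _2 or _b are one class to them, and where a whole thing is asked for, a point or a joint stands for the part that bears it (a point fixed in the world has none). Each returns a list of dicts, best first, with "score" (0 to 1); they miss things now and then, are a little off and sometimes report something else, mostly with a low value. They report only what shows in the picture. A call takes as long as a camera call.
- viewer.trace(picture, thing): "pixels" (420x560 bool, what is visible of it) and "rect" ([left, top, right, bottom] in pixels, round what is visible of it).
The state is a dict: "clock": time; "joints": joint angles; "qvel": joint speeds; "tau": joint torques, N m; "tcp_pos": TCP position; "orientation": TCP orientation; "contact_force": force on the tool from outside, world axes, zero at the start; "moment": the same for the moment, N m; "grip_width": finger opening in m; "gripper_force": force on a finger pad.
Only numpy, scipy, OpenCV 4.12 (cv2) and the standard library are available. Lean on these libraries where they do the work, as an engineer would, in place of code of your own. Each camera call takes 0.05 s, during which the arm holds its last target. There are 200 camera calls.

## Working session

There is one attempt and no reset: what is moved stays moved. The work goes in short steps, Python scripts to look and compute and a tool call to move; the robot and the scene stay as the last step left them, time stands still between calls to the robot, and variables do not carry over. Pictures are saved under pics/ and viewed, at most 10 in all, crops included, and the job is handed in when it is done.

Besides the shell and the picture viewer there is one more tool, called after "Emit:" as name([rows], argument=value, ...), one row to a line, values as JSON. play_rows: Moves the arm, as the interface text tells. Shifts and turns lie within -1 to 1; 1 stands for 0.2 m of shift or pi/2 rad of turn. Its arguments: {"type":"object","properties":{"commands":{"type":"array","items":{"type":"array","items":{"type":"array","items":{"type":"number","minimum":-1,"maximum":1}}}},"grip_force":{"type":"number"}},"required":["commands"]}

```bash
mkdir -p pics
cat > h.py <<'E'
import numpy as np,cv2
from bench import get_obs,viewer,r
from scipy.spatial.transform import Rotation as R
def K(p):
    f=210/np.tan(np.radians(p["fovy"])/2); return np.array([[f,0,p["cx"]],[0,f,p["cy"]],[0,0,1]])
def w2c(p,o=None):
    if "world_to_cam" in p: return np.array(p["world_to_cam"])
    T=np.eye(4);T[:3,:3]=R.from_rotvec(o["orientation"]).as_matrix();T[:3,3]=o["tcp_pos"]
    return np.linalg.inv(T@np.array(p["hand_eye"]))
def ray(p,uv,z,o=None):
    uv=np.array(uv,float).reshape(-1,1,2)
    n=cv2.undistortPoints(uv,K(p),np.array(p["distortion"],float))[:,0]
    d=np.c_[n[:,0],-n[:,1],-np.ones(len(n))]
    T=np.linalg.inv(w2c(p,o)); d=d@T[:3,:3].T; c=T[:3,3]
    return c+d*((z-c[2])/d[:,2])[:,None]
def proj(p,X,o=None):
    X=np.array(X,float).reshape(-1,3);T=w2c(p,o);c=X@T[:3,:3].T+T[:3,3]
    c=c*[1,-1,-1]
    return cv2.projectPoints(c,np.zeros(3),np.zeros(3),K(p),np.array(p["distortion"],float))[0][:,0]
def save(p,n,box=None,s=1):
    im=p["pixels"][:,:,::-1]
    if box: im=im[box[1]:box[3],box[0]:box[2]]
    cv2.imwrite("pics/"+n,cv2.resize(im,None,fx=s,fy=s,interpolation=cv2.INTER_CUBIC))
E
python3 - <<'E'
from h import *
o=get_obs();print(o)
P={n:viewer.grab_frame(n) for n in("top","scene")}
for n,p in P.items():
    save(p,n+"0.png",s=1.4)
    np.save(n+".npy",p,allow_pickle=True)
    print(n,p["fovy"],p["distortion"],np.linalg.inv(w2c(p))[:3,3])
    for t,z in(("riser",.05),("heat_sink_center",.011),("reacher_grip",.05),("spare_cap_0_center",.0175)):
        for d in viewer.trace(p,t)[:4]:
            m=d["pixels"];v,u=np.nonzero(m)
            if len(u):print(t,round(d["score"],2),np.round(d["rect"]),m.sum(),ray(p,[u.mean(),v.mean()],z).round(3))
E
```

```text
{'clock': 0.0, 'joints': array([ 1.13991457,  0.47779833,  0.0223565 ,  1.55643984, -0.01150368,
        1.10930657, -0.08307757]), 'qvel': array([-1.96007127e-04, -5.15962270e-04,  2.26440298e-04, -2.14432244e-04,
       -9.28897091e-05,  7.71907513e-04,  2.33671722e-03]), 'tau': array([ 4.44466541e-04, -5.96439493e+01,  1.60848476e+00, -2.81185770e+01,
        1.25244947e-02,  9.54562915e-03, -1.75245214e-05]), 'tcp_pos': array([ 0.21390464, -0.63959039,  0.23033214]), 'orientation': array([-3.09901063e+00, -5.04584191e-01,  6.75512757e-04]), 'contact_force': array([ 0.67998191, -0.21924329, -0.6399722 ]), 'moment': array([ 0.04796363, -0.01238412,  0.00641019]), 'gripper_force': 0.0, 'grip_width': 0.08515496491516183}
top 56.01948005375359 [-0.04697148  0.          0.          0.          0.        ] [0.46685511 0.1299463  0.90163549]
riser 0.58 [311. 144. 386. 239.] 7245 [[0.541 0.019 0.05 ]]
reacher_grip 0.96 [188. 178. 279. 225.] 1767 [[0.513 0.288 0.05 ]]
spare_cap_0_center 0.58 [318. 249. 333. 259.] 126 [[0.408 0.067 0.017]]
scene 46.79498061438831 [-0.09059639  0.          0.          0.          0.        ] [0.09800839 0.55818949 0.69822611]
riser 0.7 [246. 135. 380. 241.] 7149 [[0.524 0.029 0.05 ]]
reacher_grip 0.82 [167. 223. 284. 320.] 3566 [[0.501 0.316 0.05 ]]
spare_cap_0_center 0.55 [337. 230. 354. 251.] 226 [[0.408 0.07  0.017]]
```

View pics/top0.png

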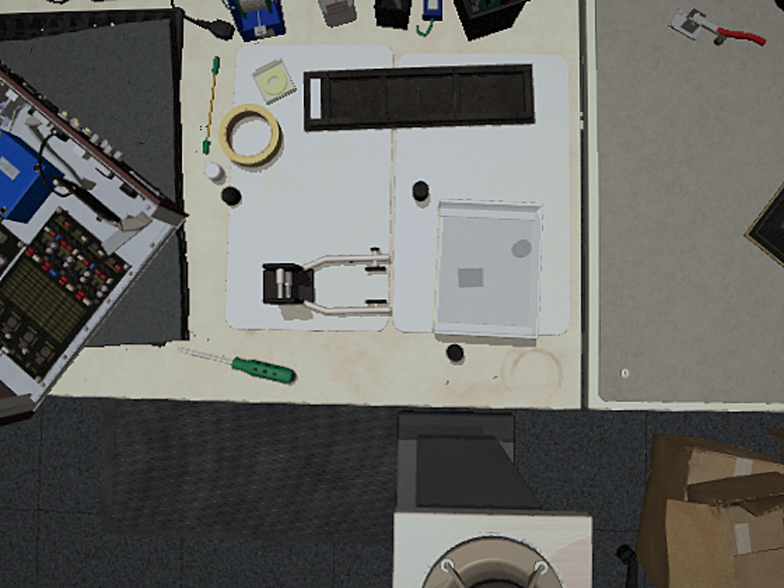

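View pics/scene0.png

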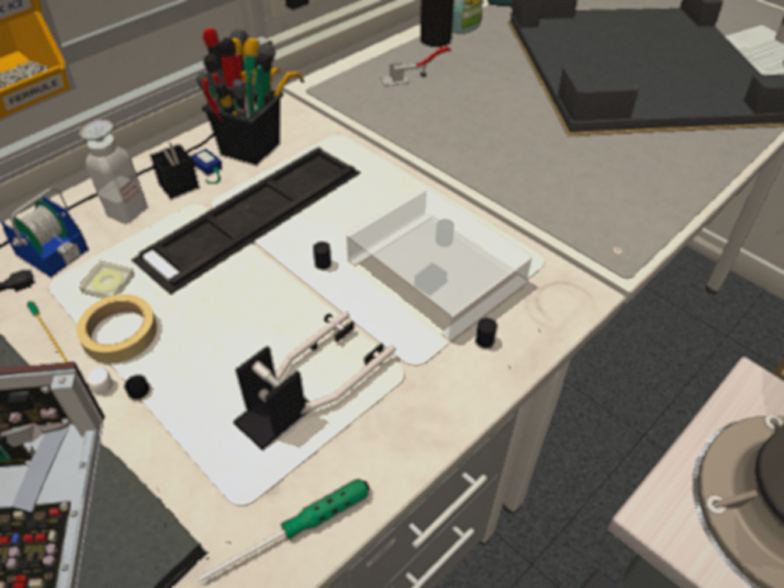

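The top picture shows the riser at about (437–543, 203–337), the heat sink under it at (470,277) and cap_1 at (521,248). Cap_0 is at (455,352) and cap_2 at (420,190). The reacher's handle is at (287,283) with its bars ending at (390,258/312), pointing right, which is world −y. The scene picture agrees.

Run:
```python
from h import *
p=np.load("top.npy",allow_pickle=True).item()
def g(n,uv,z): print(n,ray(p,np.array(uv)/1.4,z)[:, :2].round(3).tolist())
g("riser roof corners",[(439,206),(541,206),(437,333),(538,335)],.053)
g("hs top",[(459,268),(482,268),(482,287),(459,287)],.022)
g("caps 0,2,1",[(455,350),(420,187),(523,245)],.035)
g("bars end",[(390,258),(390,312)],.022)
g("jaws",[(377,268),(377,301)],.015)
g("plates",[(287,265),(287,302)],.085)
o=get_obs();w=viewer.grab_frame("wrist");print(np.array(w["hand_eye"]).round(3),w["fovy"])
print(R.from_rotvec(o["orientation"]).as_matrix().round(3))
```

```text
riser roof corners [[0.636, 0.095], [0.639, -0.062], [0.44, 0.095], [0.44, -0.058]]
hs top [[0.543, 0.061], [0.543, 0.024], [0.513, 0.024], [0.512, 0.06]]
caps 0,2,1 [[0.413, 0.066], [0.67, 0.125], [0.58, -0.038]]
bars end [[0.557, 0.171], [0.471, 0.169]]
jaws [[0.541, 0.192], [0.488, 0.191]]
plates [[0.538, 0.322], [0.482, 0.32]]
[[ 0.     0.944  0.329  0.084]
 [ 1.    -0.     0.    -0.001]
 [ 0.     0.329 -0.944 -0.142]
 [ 0.     0.     0.     1.   ]] 61.213709199997524
[[ 0.948  0.317 -0.   ]
 [ 0.317 -0.948  0.   ]
 [ 0.    -0.    -1.   ]]
```

Emit:
play_rows([
  [[-1,0.95,-0.47,-0.1,-0.794],[-1,0.95,-0.47,-0.1,-0.794],[-1,0.95,-0.47,-0.1,-0.794],[-1,0.95,-0.47,-0.1,-0.794],[-1,0.95,-0.47,-0.1,-0.794],[-1,0.95,-0.47,-0.1,-0.794],[-1,0.95,-0.47,-0.1,-0.794],[-1,0.95,-0.47,-0.1,-0.794],[-1,0.95,-0.47,-0.1,-0.794],[-1,0.95,-0.47,-0.1,-0.794],[-1,0.95,-0.47,-0.1,-0.794],[-1,0.95,-0.47,-0.1,-0.794]],
])

```text
clock: 1.55
tcp_pos: [0.3644, -0.4909, 0.2513]
orientation: [2.227, 2.216, 0.0]
contact_force: [-0.3, 0.5, -0.3]
grip_width: 0.0852
gripper_force: 0.0
```

Emit:
play_rows([
  [[-1,1,0.75,0,0],[-1,1,0.75,0,0],[-1,1,0.75,0,0],[-1,1,0.75,0,0],[-1,1,0.75,0,0],[-1,1,0.75,0,0],[-1,1,0.75,0,0],[-1,1,0.75,0,0]],
])

```text
clock: 2.22
tcp_pos: [0.5167, -0.2875, 0.2516]
orientation: [2.219, 2.224, 0.002]
contact_force: [-0.4, -0.1, -0.3]
grip_width: 0.0855
gripper_force: 0.0
```

Emit:
play_rows([
  [[-1,1,0,0,0],[-1,1,0,0,0],[-1,1,0,0,0],[-1,1,0,0,0],[-1,1,0,0,0],[-1,1,0,0,0]],
])

```text
clock: 2.72
tcp_pos: [0.5147, -0.0841, 0.2519]
orientation: [-2.216, -2.226, -0.004]
contact_force: [0.2, 0.4, -0.3]
grip_width: 0.0854
gripper_force: 0.0
```

Emit:
play_rows([
  [[-1,1,0,0,0],[-1,1,0,0,0],[-1,1,0,0,0],[-1,1,0,0,0],[-1,1,0,0,0],[-1,1,0,0,0],[-1,1,0,0,0],[-1,1,0,0,0]],
])

```text
clock: 3.38
tcp_pos: [0.5153, 0.1069, 0.251]
orientation: [2.226, 2.216, -0.002]
contact_force: [0.3, 0.3, 0.5]
grip_width: 0.0853
gripper_force: 0.0
```

Run:
```python
from h import *
o=get_obs();w=viewer.grab_frame("wrist")
np.save("w1.npy",[w,o],allow_pickle=True)
print(o["clock"],o["tcp_pos"],R.from_rotvec(o["orientation"]).as_matrix().round(3),o["joints"].round(2))
save(w,"w1.png",s=1.42)
```

```text
3.3833 [0.51534476 0.10694819 0.25104918] [[ 0.005  1.    -0.   ]
 [ 1.    -0.005 -0.001]
 [-0.001 -0.    -1.   ]] [ 0.18  0.27 -0.6   1.85  0.17  1.07 -0.49]
```

View pics/w1.png

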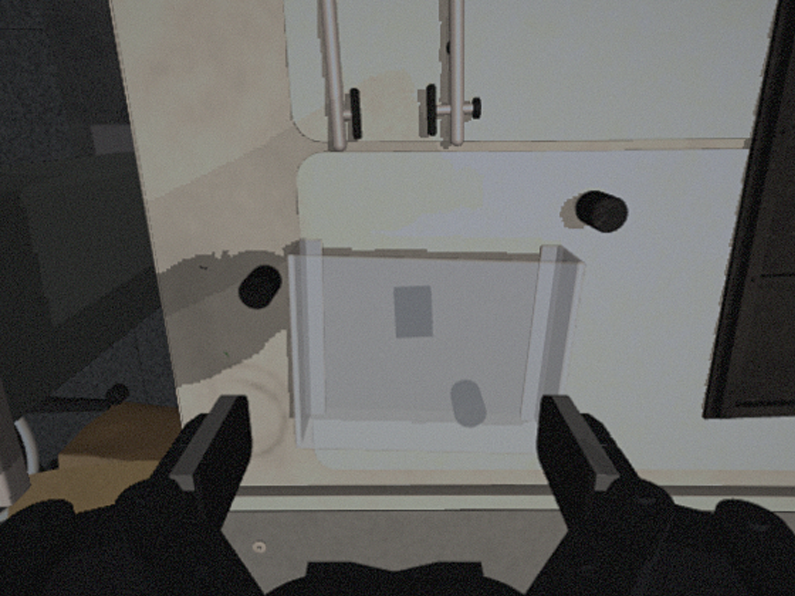

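The wrist picture shows the heat sink at (394–433, 286–338), the trigger jaw at about (355,113) and the handle jaw at (432,108). The bars end at (339,148) and (457,143), and cap_1 is at (468,403).

```bash
cat > fit.py <<'E'
from h import *
from scipy.optimize import minimize
def box(x,y,a,z0=0,z1=.022,sx=.03,sy=.04):
    c,s=np.cos(a),np.sin(a)
    return np.array([[x+c*i*sx/2-s*j*sy/2,y+s*i*sx/2+c*j*sy/2,z] for i in(-1,1) for j in(-1,1) for z in(z0,z1)])
def fit(p,o,mask,x0):
    S=4
    M=cv2.resize(mask.astype(np.float32),None,fx=S,fy=S,interpolation=cv2.INTER_LINEAR)
    def f(q):
        h=cv2.convexHull(((proj(p,box(*q),o)+.5)*S*16).astype(np.int32))
        A=np.zeros(M.shape,np.float32);cv2.fillConvexPoly(A,h,1,shift=4)
        return np.abs(A-M).sum()/M.sum()
    sim=np.array([x0]+[np.array(x0)+d for d in np.diag([.006,.006,.1])])
    return minimize(f,x0,method="Nelder-Mead",options=dict(initial_simplex=sim,xatol=1e-4,fatol=1e-4))
E
python3 - <<'E'
from fit import *
w,o=np.load("w1.npy",allow_pickle=True)
g=cv2.cvtColor(w["pixels"],cv2.COLOR_RGB2GRAY).astype(float)
x0,y0,x1,y1=[int(v/1.42) for v in(375,270,450,355)]
roi=g[y0:y1,x0:x1];t=(np.percentile(roi,5)+np.median(roi))/2
m=np.zeros(g.shape,bool);m[y0:y1,x0:x1]=roi<t
print(t,m.sum(),cv2.minAreaRect(np.argwhere(m)[:,::-1].astype(np.float32)))
for a in(-.08,.08):
    q=fit(w,o,m,[.528,.042,a]);print(q.x.round(4),q.fun)
def gg(n,uv,z): print(n,ray(w,np.array(uv)/1.42,z,o)[:,:2].round(4).tolist())
gg("bar ends",[(339,150),(457,144)],.022)
gg("bar upper",[(327,5),(457,5)],.022)
gg("jaw tops T ends,H ends",[(357,90),(359,137),(430,86),(430,133)],.020)
gg("riser +y feet inner at z=4mm",[(325,258),(540,258)],.004)
E
```

```text
122.0 930 ((290.603515625, 219.06983947753906), (35.85520935058594, 26.167312622070312), 87.1375961303711)
[0.5292 0.0431 0.0538] 0.14543850719928741
[0.5292 0.0435 0.0541] 0.1452578902244568
bar ends [[0.4758, 0.171], [0.5592, 0.1747]]
bar upper [[0.4719, 0.2608], [0.5558, 0.2604]]
jaw tops T ends,H ends [[0.4896, 0.2103], [0.4901, 0.1796], [0.5395, 0.2126], [0.5401, 0.1821]]
riser +y feet inner at z=4mm [[0.4593, 0.0872], [0.6306, 0.0864]]
```

Emit:
play_rows([
  [[-1,1,-0.02,0,-0.03],[-1,1,-0.02,0,-0.03],[-1,1,-0.02,0,-0.03],[-1,1,-0.02,0,-0.03],[-1,1,-0.02,0,-0.03],[-1,1,-0.02,0,-0.03],[-1,1,-0.02,0,-0.03]],
])

```text
clock: 4.02
tcp_pos: [0.5114, 0.3093, 0.2509]
orientation: [-2.169, -2.272, 0.001]
contact_force: [-0.2, -0.7, -0.4]
grip_width: 0.0858
gripper_force: 0.0
```

Emit:
play_rows([
  [[-1,0.145,0,0.4,0],[-1,0.145,0,0.4,0],[-1,0.145,0,0.4,0],[-1,0.145,0,0.4,0],[-1,0.145,0,0.4,0],[-1,0.145,0,0.4,0]],
])

```text
clock: 4.52
tcp_pos: [0.5118, 0.337, 0.1736]
orientation: [2.172, 2.268, 0.005]
contact_force: [0.8, 0.4, 0.9]
grip_width: 0.0853
gripper_force: 0.0
```

Run:
```python
from h import *
o=get_obs();w=viewer.grab_frame("wrist")
np.save("w2.npy",[w,o],allow_pickle=True)
print(o["clock"],o["tcp_pos"],R.from_rotvec(o["orientation"]).as_matrix().round(3),o["joints"].round(2))
save(w,"w2.png",s=1.42)
```

```text
4.5167 [0.51181487 0.33701805 0.17360001] [[-0.043  0.999  0.003]
 [ 0.999  0.043  0.001]
 [ 0.001  0.003 -1.   ]] [-0.22  0.51 -0.63  1.74  0.35  1.01 -0.93]
```

View pics/w2.png

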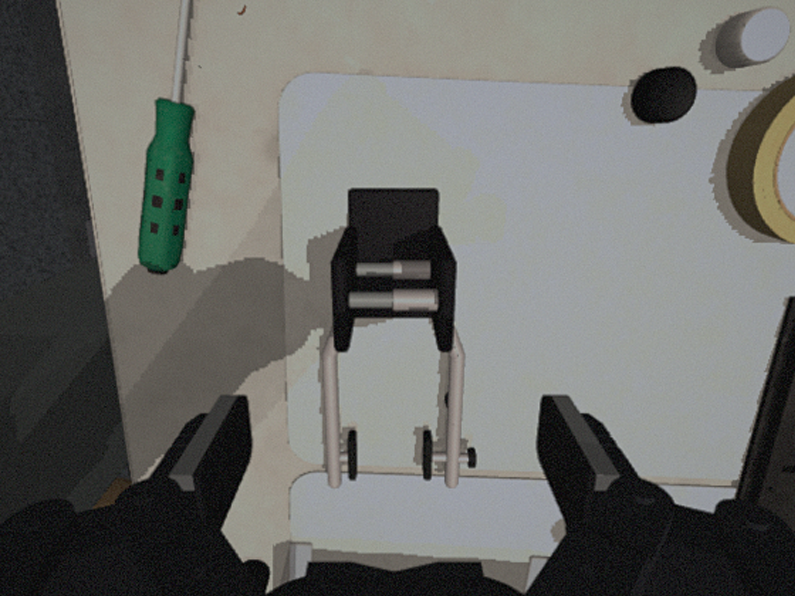

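The wrist picture shows the reacher vertical and so parallel to the tool axes. The trigger plate is at (344,290) and the handle plate at (447,290), with front ends at row 350 and back ends at about row 230. The bar ends are at (335,487) and (452,487).

Run:
```python
from h import *
w,o=np.load("w2.npy",allow_pickle=True)
def gg(n,uv,z):
    X=ray(w,np.array(uv)/1.42,z,o);T=R.from_rotvec(o["orientation"]).as_matrix()
    print(n,X[:,:2].round(4).tolist(),"tool",((X-o["tcp_pos"])@T)[:,:2].round(4).tolist())
gg("plates front top outer",[(334,350),(455,350)],.088)
gg("plates back top",[(340,229),(447,229)],.088)
gg("bar ends",[(335,488),(452,488)],.022)
gg("jaws T",[(357,430),(357,480)],.020)
gg("jaws H",[(424,430),(424,480)],.020)
gg("shoe back",[(348,188),(439,188)],.004)
```

```text
plates front top outer [[0.4826, 0.3125], [0.5428, 0.3151]] tool [[-0.0233, -0.0305], [-0.0233, 0.0297]]
plates back top [[0.4851, 0.3737], [0.534, 0.3758]] tool [[0.0377, -0.0254], [0.0377, 0.0236]]
bar ends [[0.4769, 0.1731], [0.5598, 0.1765]] tool [[-0.1624, -0.0425], [-0.1626, 0.0405]]
jaws T [[0.4914, 0.2202], [0.4922, 0.1789]] tool [[-0.116, -0.026], [-0.1573, -0.0269]]
jaws H [[0.5372, 0.2221], [0.5398, 0.1808]] tool [[-0.116, 0.0199], [-0.1574, 0.0207]]
shoe back [[0.4816, 0.3813], [0.5371, 0.3837]] tool [[0.0454, -0.0288], [0.0454, 0.0267]]
```

Emit:
play_rows([
  [[-1,0.01,0,0.2,0],[-1,0.01,0,0.4,0],[-1,0.01,0,0.55,0],[-1,0.01,0,0.668,0],[-1,0.01,0,0.668,0],[-1,0.01,0,0.668,0]],
])

```text
clock: 5.07
tcp_pos: [0.5103, 0.3397, 0.0384]
orientation: [2.17, 2.271, -0.0]
contact_force: [-0.1, 0.2, 0.6]
grip_width: 0.0854
gripper_force: 0.0
```

Emit:
play_rows([
  [[-0.6,0,0,0,0],[-0.45,0,0,0,0],[-0.4,0,0,0,0],[-0.35,0,0,0,0],[-0.3,0,0,0,0],[-0.3,0,0,0,0],[-0.3,0,0,0,0],[-0.3,0,0,0,0]],
], grip_force=20)

```text
clock: 5.73
tcp_pos: [0.5129, 0.3414, 0.0409]
orientation: [2.169, 2.27, 0.01]
contact_force: [3.1, -1.0, 7.3]
grip_width: 0.0556
gripper_force: 8.8
```

Emit:
play_rows([
  [[-0.3,0,0,-0.01,0],[-0.3,-0.05,0.015,-0.01,-0.008],[-0.3,-0.15,0.015,-0.01,-0.008],[-0.3,-0.25,0.015,-0.01,-0.008],[-0.3,-0.35,0.015,-0.01,-0.008],[-0.3,-0.4,0.015,-0.01,-0.008],[-0.3,-0.43,0.015,-0.01,-0.008],[-0.3,-0.43,0.015,-0.01,-0.008],[-0.3,-0.43,0.015,-0.01,-0.008]],
])

```text
clock: 6.48
tcp_pos: [0.5178, 0.2541, 0.0408]
orientation: [2.155, 2.284, 0.002]
contact_force: [2.4, -1.7, 7.8]
grip_width: 0.0559
gripper_force: 8.0
```

Run:
```python
from h import *
o=get_obs();w=viewer.grab_frame("wrist");t=viewer.grab_frame("top")
np.save("w3.npy",[w,o,t],allow_pickle=True)
print(o)
a=cv2.resize(w["pixels"],None,fx=1.4,fy=1.4)[:588]
save(w,"w3.png",s=1.42)
save(t,"t3.png",(180,120,400,260),3.6)
```

```text
{'clock': 6.4833, 'joints': array([-0.14484306,  0.6271472 , -0.55248157,  1.90450442,  0.4759256 ,
        0.74096912, -0.91265581]), 'qvel': array([-0.00699547,  0.00206552,  0.00500796, -0.00785792,  0.00428114,
        0.01075336, -0.00366417]), 'tau': array([ -1.30778588, -51.71336174,  -8.52118582, -16.39426231,
        -0.48172385,  -0.49318861,   0.05890748]), 'tcp_pos': array([0.51780436, 0.25406336, 0.04075158]), 'orientation': array([2.15483553e+00, 2.28386252e+00, 1.86838275e-03]), 'contact_force': array([ 2.44324577, -1.70782227,  7.8230053 ]), 'moment': array([-0.45251155, -0.16095162,  0.0032818 ]), 'gripper_force': 8.045242354273796, 'grip_width': 0.05591213574953419}
```

View pics/w3.png

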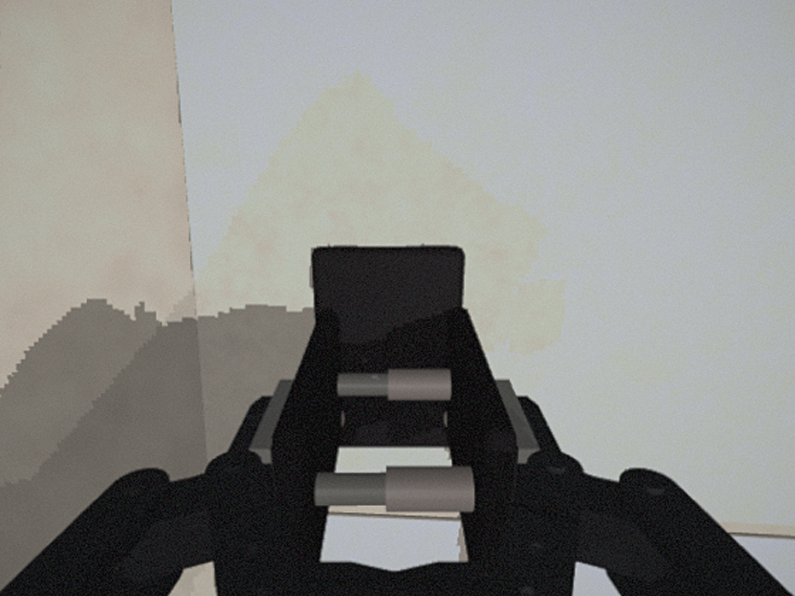

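View pics/t3.png

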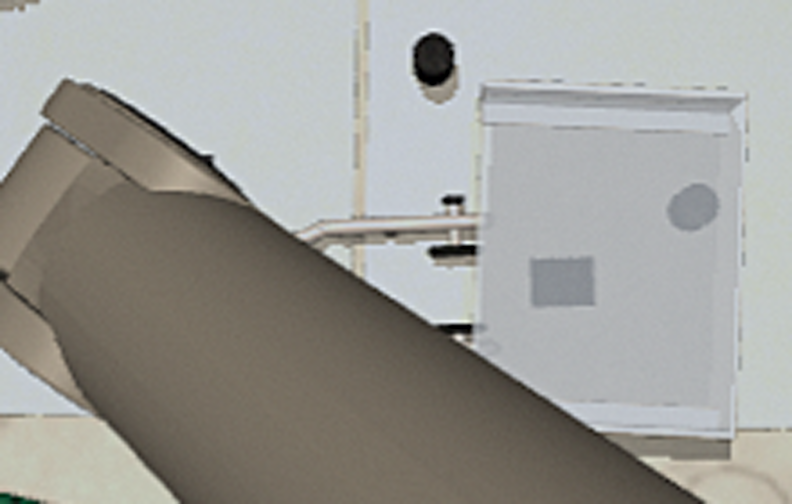

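The wrist view shows the pads on both plates, centred along them. The top crop shows the handle jaw's inner edge at row 258, the trigger jaw's at row 324, and the heat sink at (530–595, 257–306). The jaws are at the riser's mouth.

Run:
```python
from fit import *
w,o,p=np.load("w3.npy",allow_pickle=True)
def gg(n,uv,z): 
    X=ray(p,np.array(uv)/3.6+[180,120]-.36,z);T=R.from_rotvec(o["orientation"]).as_matrix()
    print(n,X[:,:2].round(4).tolist(),"tool",((X-o["tcp_pos"])@T)[:,:2].round(4).tolist())
gg("H inner",[(430,258),(476,257)],.02)
gg("T inner",[(438,324),(472,324)],.02)
gg("bar end H",[(479,219)],.022)
gg("hs",[(531,258),(594,257),(595,305),(532,306)],.022)
g=cv2.cvtColor(p["pixels"],cv2.COLOR_RGB2GRAY).astype(float)
m=np.zeros(g.shape,bool);m[187:210,323:350]=g[187:210,323:350]<150
print(m.sum(),fit(p,o,m,[.529,.043,.05]))
```

```text
H inner [[0.5421, 0.1249], [0.5433, 0.0963]] tool [[-0.1303, 0.0168], [-0.1589, 0.0162]]
T inner [[0.5012, 0.1192], [0.5015, 0.0982]] tool [[-0.1336, -0.0245], [-0.1547, -0.0253]]
bar end H [[0.5668, 0.0949]] tool [[-0.1617, 0.0396]]
hs [[0.543, 0.0624], [0.5443, 0.0234], [0.5146, 0.0225], [0.5133, 0.0614]] tool [[-0.1928, 0.014], [-0.2318, 0.0131], [-0.231, -0.0167], [-0.1921, -0.0158]]
218        message: Optimization terminated successfully.
       success: True
        status: 0
           fun: 0.21447642147541046
             x: [ 5.298e-01  4.216e-02  1.691e-02]
           nit: 34
          nfev: 82
 final_simplex: (array([[ 5.298e-01,  4.216e-02,  1.691e-02],
                       [ 5.298e-01,  4.216e-02,  1.695e-02],
                       [ 5.298e-01,  4.216e-02,  1.698e-02],
                       [ 5.298e-01,  4.216e-02,  1.691e-02]]), array([ 2.145e-01,  2.145e-01,  2.145e-01,  2.145e-01]))
```

Emit:
play_rows([
  [[-0.3,0,0,-0.015,0],[-0.3,0,0,-0.015,0],[-0.3,0,0,-0.015,0]],
])

```text
clock: 6.83
tcp_pos: [0.5161, 0.2545, 0.0424]
orientation: [-2.154, -2.287, 0.001]
contact_force: [0.1, -0.2, -2.1]
grip_width: 0.0554
gripper_force: 7.3
```

Emit:
play_rows([
  [[-0.3,0,0.014,0,0],[-0.3,-0.03,0.014,0,0],[-0.3,-0.1,0.014,0,0],[-0.3,-0.17,0.014,0,0],[-0.3,-0.24,0.014,0,0],[-0.3,-0.31,0.014,0,0],[-0.3,-0.35,0.014,0,0],[-0.3,-0.35,0.014,0,0],[-0.3,-0.35,0.014,0,0]],
])

```text
clock: 7.58
tcp_pos: [0.5238, 0.1837, 0.0427]
orientation: [2.157, 2.284, 0.0]
contact_force: [-0.2, 0.5, -2.7]
grip_width: 0.0554
gripper_force: 7.3
```

Run:
```python
from h import *
o=get_obs();t=viewer.grab_frame("top");s=viewer.grab_frame("scene")
np.save("w4.npy",[o,t,s],allow_pickle=True)
print(o["tcp_pos"],o["contact_force"],o["gripper_force"],o["grip_width"])
a=t["pixels"][130:250,250:400];b=s["pixels"][130:250,230:380]
im=cv2.resize(np.hstack([a,b]),None,fx=2.66,fy=2.66,interpolation=cv2.INTER_CUBIC)
cv2.imwrite("pics/t4.png",im[:,:,::-1])
```

```text
[0.52379953 0.1837463  0.04273023] [-0.24872996  0.49810949 -2.6778039 ] 7.2615111619234085 0.05535296620552141
```

View pics/t4.png

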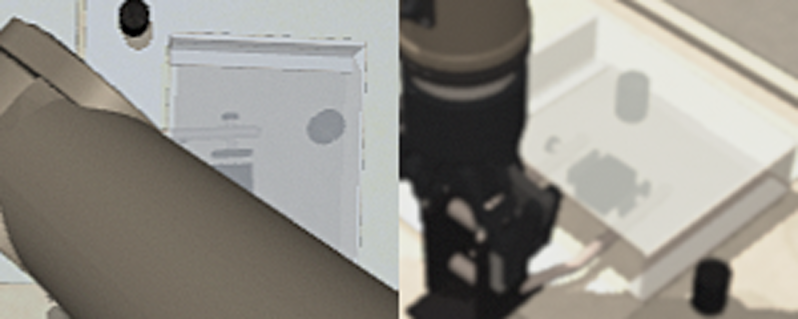

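In the left half (top view) the handle jaw at (213–252, 153) lies alongside the heat sink, whose edge is at (254, 163), with about a 5 mm gap. The right half (scene view) shows the heat sink between the jaws. I'll squeeze in small steps now.

Emit:
play_rows([
  [[-0.25,0,0,0,0],[-0.2,0,0,0,0],[-0.15,0,0,0,0],[-0.12,0,0,0,0],[-0.1,0,0,0,0],[-0.1,0,0,0,0],[-0.1,0,0,0,0]],
])

```text
clock: 8.27
tcp_pos: [0.5245, 0.1856, 0.0433]
orientation: [2.154, 2.286, 0.004]
contact_force: [2.7, 2.9, 3.5]
grip_width: 0.0473
gripper_force: 11.0
```

Emit:
play_rows([
  [[-0.08,0,0,0,0],[-0.06,0,0,0,0],[-0.06,0,0,0,0],[-0.06,0,0,0,0]],
])

```text
clock: 8.6
tcp_pos: [0.5249, 0.1855, 0.0436]
orientation: [2.155, 2.285, 0.004]
contact_force: [4.4, 2.0, 4.0]
grip_width: 0.0455
gripper_force: 12.1
```

Emit:
play_rows([
  [[-0.04,0,0,0,0],[-0.02,0,0,0,0],[-0.02,0,0,0,0],[-0.02,0,0,0,0]],
])

```text
clock: 8.93
tcp_pos: [0.5252, 0.1855, 0.0437]
orientation: [2.154, 2.285, 0.005]
contact_force: [4.3, 2.3, 5.3]
grip_width: 0.0439
gripper_force: 13.1
```

Emit:
play_rows([
  [[-0.02,0,0,-0.01,0],[-0.02,0,0,-0.015,0],[-0.02,0,0,-0.015,0]],
])

```text
clock: 9.18
tcp_pos: [0.5221, 0.1836, 0.0449]
orientation: [-2.155, -2.285, 0.005]
contact_force: [0.4, 0.2, -3.3]
grip_width: 0.0438
gripper_force: 10.8
```

Emit:
play_rows([
  [[0,0,0,0,0],[0.02,0,0,0,0],[0.02,0,0,0,0],[0.02,0,0,0,0]],
])

```text
clock: 9.52
tcp_pos: [0.5232, 0.1844, 0.0453]
orientation: [-2.155, -2.285, 0.001]
contact_force: [0.3, -0.2, -4.2]
grip_width: 0.042
gripper_force: 12.1
```

Emit:
play_rows([
  [[0.04,0,0,0,0],[0.04,0,0,0,0],[0.04,0,0,0,0]],
])

```text
clock: 9.77
tcp_pos: [0.5236, 0.1847, 0.0457]
orientation: [-2.155, -2.286, 0.0]
contact_force: [0.4, 0.4, -2.7]
grip_width: 0.0411
gripper_force: 14.4
```

Emit:
play_rows([
  [[0.06,0,0,0,0],[0.06,0,0,0,0],[0.06,0,0,0,0]],
])

```text
clock: 10.02
tcp_pos: [0.5236, 0.1847, 0.0457]
orientation: [2.155, 2.286, 0.0]
contact_force: [0.5, 0.9, -4.1]
grip_width: 0.0409
gripper_force: 16.6
```

Emit:
play_rows([
  [[0.07,0,0,0,0],[0.07,0.03,0,0,0],[0.07,0.09,0,0,0],[0.07,0.16,0,0,0],[0.07,0.23,0,0,0],[0.07,0.3,0,0,0],[0.07,0.37,0,0,0],[0.07,0.44,0,0,0],[0.07,0.51,0,0,0],[0.07,0.55,0,0,0],[0.07,0.55,0,0,0],[0.07,0.55,0,0,0]],
])

```text
clock: 11.02
tcp_pos: [0.517, 0.2949, 0.0457]
orientation: [2.154, 2.287, -0.0]
contact_force: [-0.4, -0.2, -2.5]
grip_width: 0.0403
gripper_force: 17.8
```

Run:
```python
from h import *
o=get_obs();t=viewer.grab_frame("top");s=viewer.grab_frame("scene")
a=t["pixels"][130:250,230:380];b=s["pixels"][150:270,200:350]
im=cv2.resize(np.hstack([a,b]),None,fx=2.66,fy=2.66,interpolation=cv2.INTER_CUBIC)
cv2.imwrite("pics/t5.png",im[:,:,::-1])
```

```text
(no output)
```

View pics/t5.png

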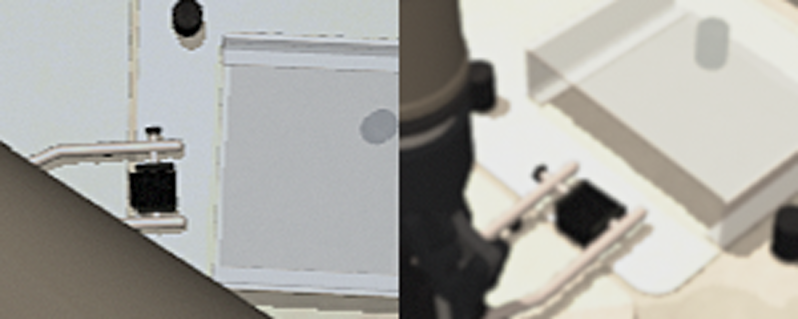

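The top half shows the heat sink between the jaws with its rear edge at column 176 and the riser's edge at about 218, so roughly 35 mm clear. I'll lower it, open the jaws and back off.

Emit:
play_rows([
  [[0.07,0,0,0.005,0],[0.07,0,0,0.01,0],[0.07,0,0,0.01,0],[0.07,0,0,0.01,0]],
])

```text
clock: 11.45
tcp_pos: [0.5176, 0.2937, 0.0439]
orientation: [2.156, 2.284, -0.0]
contact_force: [0.6, -1.8, 0.6]
grip_width: 0.0401
gripper_force: 17.9
```

Emit:
play_rows([
  [[0.04,0,0,0,0],[0,0,0,0,0],[-0.05,0,0,0,0],[-0.1,0,0,0,0],[-0.15,0,0,0,0],[-0.2,0,0,0,0],[-0.25,0,0,0,0],[-0.29,0,0,0,0],[-0.29,0,0,0,0],[-0.29,0,0,0,0]],
])

```text
clock: 12.28
tcp_pos: [0.5171, 0.2945, 0.0437]
orientation: [-2.155, -2.286, -0.0]
contact_force: [0.4, 0.5, -4.0]
grip_width: 0.0551
gripper_force: 7.4
```

Emit:
play_rows([
  [[-0.29,0.03,0,0,0],[-0.29,0.09,0,0,0],[-0.29,0.16,0,0,0],[-0.29,0.23,0,0,0],[-0.29,0.3,0,0,0],[-0.29,0.37,0,0,0],[-0.29,0.42,0,0,0],[-0.29,0.45,0,0,0],[-0.29,0.45,0,0.007,0],[-0.29,0.45,0,0.015,0],[-0.29,0.45,0,0.015,0]],
])

```text
clock: 13.2
tcp_pos: [0.512, 0.3855, 0.0414]
orientation: [-2.154, -2.285, -0.003]
contact_force: [0.6, 2.3, 0.7]
grip_width: 0.055
gripper_force: 7.3
```

Run:
```python
from h import *
t=viewer.grab_frame("top");s=viewer.grab_frame("scene")
a=t["pixels"][130:250,200:350];b=s["pixels"][150:330,170:395]
b=cv2.resize(b,(150,120),interpolation=cv2.INTER_AREA)
im=cv2.resize(np.hstack([a,b]),None,fx=2.66,fy=2.66,interpolation=cv2.INTER_CUBIC)
cv2.imwrite("pics/t6.png",im[:,:,::-1])
```

```text
(no output)
```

View pics/t6.png

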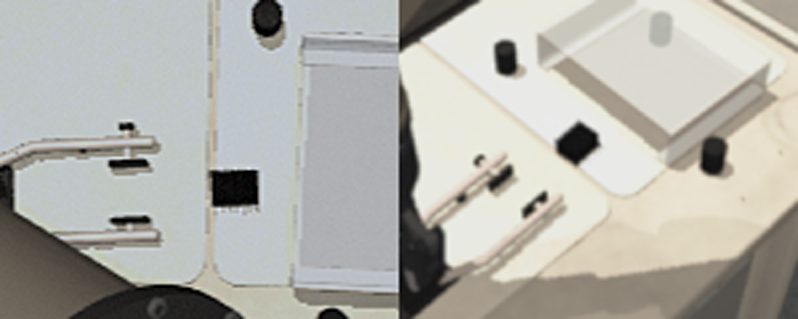

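The heat sink stands at (212–258, 170–206), clear of the riser (edge at about 295) and of the bar ends at 158. All three caps are undisturbed. I'll release and retreat.

Emit:
play_rows([
  [[-0.35,0,0,0,0],[-0.4,0,0,0,0],[-0.45,0,0,0,0],[-0.6,0,0,0,0],[-0.8,0,0,0,0],[-1,0,0,0,0],[-1,0,0,0,0],[-1,0,0,0,0],[-1,0,0,0,0]],
])

```text
clock: 14.05
tcp_pos: [0.5119, 0.3842, 0.0406]
orientation: [2.155, 2.286, -0.0]
contact_force: [-1.0, 0.7, -0.1]
grip_width: 0.0855
gripper_force: 0.0
```

Emit:
play_rows([
  [[-1,0,0,-0.1,0],[-1,0,0,-0.25,0],[-1,0,0,-0.4,0],[-1,0,0,-0.6,0],[-1,0,0,-0.75,0],[-1,0,0,-0.75,0],[-1,0,0,-0.75,0],[-1,0,0,-0.75,0]],
])

```text
clock: 14.72
tcp_pos: [0.5116, 0.3838, 0.1901]
orientation: [2.155, 2.285, -0.001]
contact_force: [-0.3, -0.2, -0.9]
grip_width: 0.0852
gripper_force: 0.0
```

Run:
```python
from h import *
o=get_obs();print(o["clock"],o["tcp_pos"],o["contact_force"],o["grip_width"])
s=viewer.grab_frame("scene");w=viewer.grab_frame("wrist")
im=np.hstack([s["pixels"],w["pixels"]]);cv2.imwrite("pics/t7.png",cv2.resize(im,None,fx=.71,fy=.71,interpolation=cv2.INTER_AREA)[:,:,::-1])
```

```text
14.7167 [0.51163891 0.38375973 0.19014469] [-0.26476139 -0.2429194  -0.89921447] 0.08520393222528332
```

View pics/t7.png

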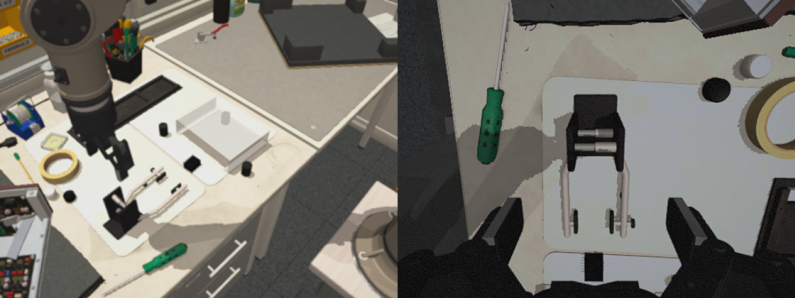

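The reacher stands upright at (597,140) with its jaws open. The heat sink is clear of it at (594,267), and the gripper is free above.

```bash
python3 -c "
from bench import r
print(r.hand_in())"
```

```text
the job is handed in; nothing more can be done
None
```

The job is handed in at about 15 s: the heat sink stands about 35 mm clear of the riser after a squeeze of about 6 N, with the reacher standing free well behind it and the riser and capacitors showing no change in the pictures.

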